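Set the nozzle flushing station to the green pot

TASK

On the round nozzle flushing station, turn the black selector knob so that its orange pointer points straight at the green nozzle pot. The selector turns round and round without a stop: go the shorter way, and let go of the knob when it is set.

Things in the scene. Friction and masses are not known exactly. Their poses are not given: they have to be found in the camera images.
- knob_grip (a point): Grip point of the selector knob, on its vertical axis, 72 mm above the table. The knob is a black upright bar 50 mm long, 14 mm thick, 48 to 88 mm above the table, in the middle of a fixed round aluminium plate 208 mm across, 12 mm thick. x axis: along the bar towards the pointer, z up; pinch it across its 14 mm (along y). Turns with about 0.05 N m and stays where it is left.
- pointer_tip (a point): Outer end of the knob's orange pointer, 56 mm from the turning axis, 45 mm above the table. The pointer, 12 mm wide and 6 mm high, sticks out past one end of the bar, below it. x axis: outward along the pointer, z up; it turns with the knob.
- green_pot_center (a point): Centre (half-way up) of the green nozzle pot, 25 mm across, 34 mm high, its top 48 mm above the table. It is fixed on one of the plate's six ports, which lie every 60 degrees on a circle of 78 mm radius round the knob's axis. A cream and a white pot stand on other ports.
- selector (a joint): Angle of the selector in rad, growing anticlockwise as seen from above; endless, no stop or detent, reading not wrapped (near pi at the start). 0 is toward the white pot; the green pot is at 2/3 pi or at 4/3 pi (the same as -2/3 pi). At the start the pointer is 40 to 80 degrees from the green pot, on either side.
Mind the look-alikes: they are no part of the job. Of the things like the part that bears knob_grip, leave any that is pink; of the rest the larger one is meant.

How it is judged (in metres and radians):
At the end, for the whole second after the job is handed in: The orange pointer points at the green pot's centre within 10 degrees (13.5 mm to either side at the pot), and the selector is at rest (y of green_pot_center in the frame of pointer_tip between -0.0135 and 0.0135 m and x of green_pot_center in the frame of pointer_tip above 0 m and velocity of joint selector between -0.05 and 0.05 rad/s); the robot touches nothing.
It fails at once if the selector is turned the long way round (the pointer comes to more than about 115 degrees from the green pot) (horizontal distance between pointer_tip and green_pot_center above 0.1135 m).
It also fails if it takes over 29 s, if anything falls off the work surface, if the arm or the gripper's body presses on something with over 40 N, if the wrist force passes 120 N, or if a joint passes its speed limit or range.

ROBOT

A 6-joint arm with a two-finger parallel gripper is mounted at the origin on the work surface; the furniture and walls round the work are solid. World frame = base frame: x ahead of the robot, y to its left, z up, the work surface at z = 0. Lengths are in m, angles in degrees, forces in N, time in s.
With the tool pointing down it reaches from about 0.375 to 0.75 m from the base axis. Payload 9 kg.
Tool frame: the origin (TCP) lies where the fingers leave the gripper's body, on its centre line; the fingertips stand 73 mm ahead of it and the grasp point (between the pads) lies 54 mm ahead of it (robot.tip_reach is the distance from the TCP to the fingertips, in m); z points along the fingers, y is the direction in which the jaws open and shut (so a half turn about z gives the same grasp; the last joint's range is limited). The gripper opens to 85 mm and grips with 20 to 120 N. Pads are 22 mm wide; open, the fingers measure 114 mm over their backs; the gripper's body (76 mm by 85 mm) begins 54 mm behind the grasp point. The pads swing forward as they close: fully open they stand 13 mm farther back than shut.
Start: joints at [59.49, 5.964, 5.575, 89.605, 0, 77.527], TCP at [0.186, 0.571, 0.304] pointing down, gripper open.
Joint ranges: [-171.21, 171.21], [-48.23, 106.86], [-62.78, 66.21], [-105.2, 120.99], [-86.42, 89.51], [-180, 180]. Speed limits (degrees/s): [127.2, 127.2, 147.25, 180, 180, 180].

INTERFACE

Orientations are given as [roll, pitch, yaw] about the fixed x, y, z axes, in that order (R = Rz(yaw) Ry(pitch) Rx(roll)).
In Python, from plant import robot gives the robot as it stands. Calls block until the motion is done:
- robot.move_pose(position, orientation): joint-space move of the TCP to a pose.
- robot.line_to(position, vel=0.15, rotation=None, guard=None): straight line of the TCP; rotation=None keeps the orientation; vel is the mean speed in m/s. With guard (N) it stops when the force on the tool has changed by that much, and returns True; else False.
- robot.goto_joints(angles): joint-space move.
- robot.set_gripper(opening): finger opening in m; the grip force is fixed at half the most; returns when the fingers have stopped.
- robot.pause(seconds).
- robot.ik(position, orientation): joint angles nearest the present ones, or None.
- robot.observe(): the state.
- robot.grab_frame(name): name is "scene" or "top" or "wrist"; returns the picture (384x512x3 uint8, blue, green, red); there is no depth.
- robot.get_calibration(name): a dict with "vertical_fov" (degrees; the focal length in pixels is half the picture's height over the tangent of half this angle, whatever the lens; pixels are square), "cx", "cy" (the principal point, pixels), "k1" (the pictures are not rectified: a ray, as slopes to the right and down, at radius r is drawn at 1 + k1 r^2 times it, then the intrinsics apply), "rvec" (rotation vector, rad) and "tvec" (3), from world to camera coordinates, as OpenCV has them. Camera axes: x right, y down, z forward; pixel columns grow to the right and rows downward; lengths in m; the calibration is good to about 2 mm. A picture is of the moment at which its call begins: read the wrist's pose just before it. get_calibration takes no time and is no camera call; for the wrist camera it gives the pose at the moment of the call.
A pose or a line that the arm cannot do raises robot.IKError and nothing moves.
- robot.job_done(): hands the job in, once; it reports no verdict.
The state is a dict: "time": time; "q": joint angles; "qvel": joint speeds; "joint_torque": joint torques, N m; "tool_pos": TCP position; "tcp_rot": TCP orientation; "ft_force": force on the tool from outside, world axes, zero at the start; "torque": the same for the moment, N m; "gripper_width": finger opening in m.
Only numpy, scipy, OpenCV 4.12 (cv2) and the standard library are available. Lean on these libraries where they do the work, as an engineer would, in place of code of your own. Each camera call takes 0.05 s, during which the arm holds its last target. There are 200 camera calls.

## Working session

There is one attempt and no reset: what is moved stays moved. The work goes in short steps, each a Python script; the robot and the scene stay as the last script left them, time stands still between calls to the robot, and variables do not carry over. Pictures are saved under pics/ and viewed, about 8 in all and at most 12, crops included, and the job is handed in when it is done.

```bash
mkdir -p pics; cat > h.py <<'E'
import numpy as np, cv2
from plant import robot
def cal(n):
    c=robot.get_calibration(n); f=192/np.tan(np.radians(c["vertical_fov"])/2)
    return dict(f=f,cx=c["cx"],cy=c["cy"],k1=c["k1"],R=cv2.Rodrigues(np.array(c["rvec"],float))[0],t=np.array(c["tvec"],float))
def ray(c,u,v):
    K=np.array([[c['f'],0,c['cx']],[0,c['f'],c['cy']],[0,0,1]])
    p=cv2.undistortPoints(np.array([[[u,v]]],float),K,np.array([c['k1'],0,0,0,0.]))[0,0]
    return -c['R'].T@c['t'], c['R'].T@np.array([p[0],p[1],1])
def onz(c,u,v,z):
    o,d=ray(c,u,v); return o+d*(z-o[2])/d[2]
E
python3 - <<'E'
from h import *
ims=[]
for n in ("scene","top"):
    im=robot.grab_frame(n); cv2.imwrite(f"pics/{n}0.png",im); c=robot.get_calibration(n); print(n,c)
print(robot.observe()["time"])
E
```

```text
scene {'vertical_fov': 44.50243452455916, 'cx': 260.2608636402535, 'cy': 194.77053748723566, 'k1': -0.19117657840212302, 'rvec': array([ 2.23285008, -0.80567056,  0.34764946]), 'tvec': array([-0.34728598,  0.3882836 ,  0.55295726])}
top {'vertical_fov': 43.75720307767491, 'cx': 251.0005200789757, 'cy': 189.69407900916968, 'k1': -0.17917815728273617, 'rvec': array([ 2.1327185 , -2.1239481 ,  0.17436528]), 'tvec': array([0.1419857 , 0.59116177, 0.8224507 ])}
0.1
```

View pics/top0.png

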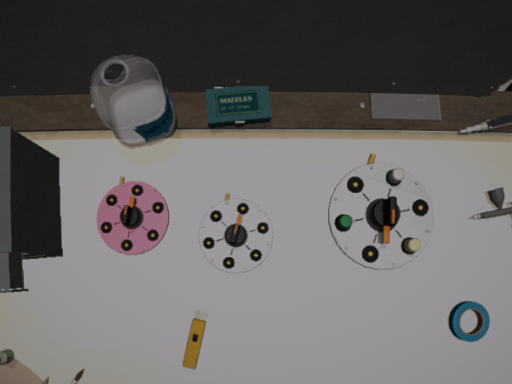

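View pics/scene0.png

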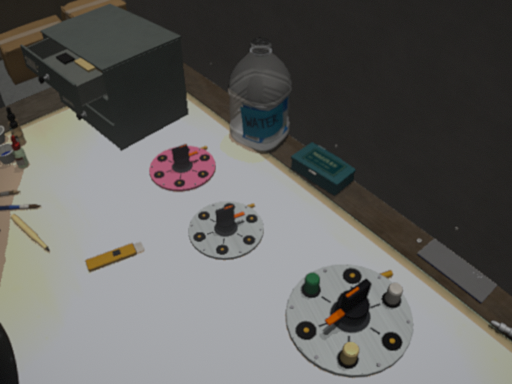

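Top view shows three plates: pink at (133,218), a small aluminium one at (236,236) and a large aluminium one at (381,216). The large one is meant, because it isn't pink, it is the larger of the rest, and it has the green (344,222), white (397,176) and cream (411,245) pots. I'll confirm with one crop and measure.

```bash
python3 - <<'E'
from h import *
out=[]
for n,box in (("top",(320,150,445,280)),("scene",(275,255,425,380))):
    im=cv2.imread(f"pics/{n}0.png"); c=cal(n)
    hsv=cv2.cvtColor(im,cv2.COLOR_BGR2HSV)
    x0,y0,x1,y1=box
    for nm,lo,hi,z in (("green",(55,80,30),(90,255,255),.040),("orange",(3,190,120),(14,255,255),.048)):
        m=cv2.inRange(hsv,lo,hi); k=np.zeros_like(m); k[y0:y1,x0:x1]=m[y0:y1,x0:x1]
        N,l,s,ce=cv2.connectedComponentsWithStats(k)
        for i in range(1,N):
            if s[i,4]>8: print(n,nm,s[i],ce[i].round(1),onz(c,*ce[i],z).round(4))
    out.append(cv2.resize(im[y0:y1,x0:x1],(400,400),interpolation=cv2.INTER_CUBIC))
    # plate outline: largest bright ellipse by edges
c=cal("top")
for p in ((381,216),(329,216),(433,216),(381,163),(381,269),(397,176),(411,245),(344,222)): print(p,onz(c,*p,.012).round(4))
# black ports: at z 0.014
for p in ((355,184.5),(420.5,208),(370,254)): print("port",p,onz(c,*p,.014).round(4))
cv2.imwrite("pics/crop.png",np.hstack(out))
E
```

```text
top green [339 215  13  13 140] [345. 221.] [ 0.5346 -0.0289  0.04  ]
top orange [384 226   6  16  39] [386.6 231.2] [ 0.5149 -0.1045  0.048 ]
scene green [304 273  15  21 249] [311.6 283.1] [ 0.5307 -0.0351  0.04  ]
scene orange [346 287  13  10  36] [352.1 291.5] [ 0.5641 -0.092   0.048 ]
scene orange [326 309  18  16 128] [334.5 316.6] [ 0.5101 -0.1057  0.048 ]
(381, 216) [ 0.5471 -0.1046  0.012 ]
(329, 216) [ 0.5471 -0.0037  0.012 ]
(433, 216) [ 0.5468 -0.2088  0.012 ]
(381, 163) [ 0.6512 -0.109   0.012 ]
(381, 269) [ 0.4462 -0.1015  0.012 ]
(397, 176) [ 0.6255 -0.1398  0.012 ]
(411, 245) [ 0.4911 -0.1618  0.012 ]
(344, 222) [ 0.5357 -0.0323  0.012 ]
port (355, 184.5) [ 0.6079 -0.0553  0.014 ]
port (420.5, 208) [ 0.5622 -0.1834  0.014 ]
port (370, 254) [ 0.4747 -0.0804  0.014 ]
```

View pics/crop.png

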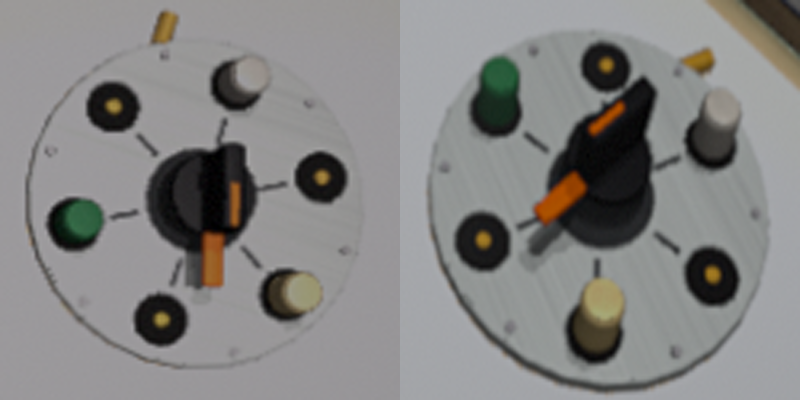

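The crop confirms the large aluminium station: black bar with the orange pointer, at (386,242) in the top view, pointing at about 180° in world, with the green pot at about 100°. So the turn is about 80° clockwise. The centre is about (0.548, -0.106) from the ports. Next I move above and look with the wrist camera.

```bash
python3 - <<'E'
from h import *
c=cal("top")
for z in (0,.15,.3): print(z,[onz(c,*p,z)[:2].round(3) for p in ((60,255),(28,290))])
P=[.548,-.106,.26]
for y in (0,180,-79.5,100.5): 
    q=robot.ik(P,[180,0,y]); print(y,None if q is None else np.round(q,1))
E
```

```text
0 [array([0.468, 0.519]), array([0.397, 0.584])]
0.15 [array([0.464, 0.456]), array([0.404, 0.511])]
0.3 [array([0.459, 0.394]), array([0.412, 0.437])]
0 [-24.4  -1.6  -6.7  84.9   0.  155.6]
180 [-24.4  -1.6  -6.7  84.9   0.  -24.4]
-79.5 [ -24.4   -1.6   -6.7   84.9    0.  -124.9]
100.5 [-24.4  -1.6  -6.7  84.9   0.   55.1]
```

```bash
python3 - <<'E'
from h import *
c=cal("scene")
print([onz(c,*p,0)[:2].round(3) for p in ((125,137),(187,118),(70,88))])
# intermediate poses reachable at small radius?
for p in ([.13,.40,.304],[.2,.38,.304],[.40,.1,.3]):
    q=robot.ik(p,[180,0,180]); print(p,None if q is None else np.round(q,1))
E
```

```text
[array([0.501, 0.558]), array([0.657, 0.527]), array([0.486, 0.869])]
[0.13, 0.4, 0.304] [ 54.  -25.9 -22.9  93.    0.   54. ]
[0.2, 0.38, 0.304] [ 44.7 -24.3 -21.7  92.5   0.   44.7]
[0.4, 0.1, 0.3] [ -4.3 -27.6 -24.6  93.    0.   -4.3]
```

```bash
python3 - <<'E'
from h import *
robot.move_pose([.25,.42,.304],[180,0,180]); print(robot.observe()["time"])
robot.move_pose([.548,-.106,.28],[180,0,180]); robot.pause(.2)
c=cal("wrist"); im=robot.grab_frame("wrist"); o=robot.observe(); print(o["time"],o["tool_pos"])
np.save("wc.npy",c,allow_pickle=True); cv2.imwrite("pics/wrist1.png",im)
E
```

```text
0.7917
3.2083 [ 0.54807478 -0.10549955  0.28009867]
```

View pics/wrist1.png

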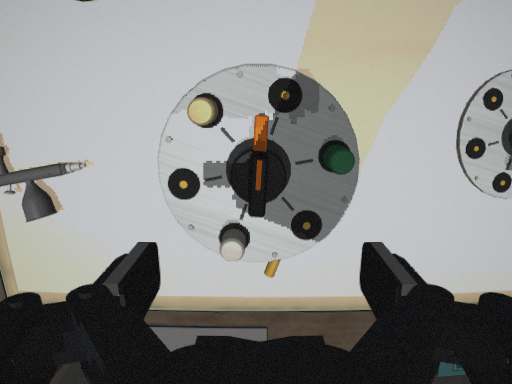

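The wrist view shows the knob at about (259,180), the pointer tip at (262,116), the green pot top at (338,154) and empty ports at (286,95), (184,184) and (306,225). Measuring from these.

```bash
python3 - <<'E'
from h import *
from scipy.optimize import least_squares
c=np.load("wc.npy",allow_pickle=True).item(); im=cv2.imread("pics/wrist1.png")
hsv=cv2.cvtColor(im,cv2.COLOR_BGR2HSV)
m=cv2.inRange(hsv,(3,180,100),(16,255,255)); N,l,s,ce=cv2.connectedComponentsWithStats(m)
for i in range(1,N):
    if s[i,4]>60: print(s[i],ce[i].round(1))
P=np.array([onz(c,*p,.014)[:2] for p in ((286,95),(184,184),(306,225))])
f=least_squares(lambda x:np.linalg.norm(P-x[:2],axis=1)-.078,[.548,-.106]); C=f.x; print("C",C,f.fun)
print("ports",np.degrees(np.arctan2(*(P-C).T[::-1])))
g=onz(c,338,154,.048)[:2]-C; print("green",np.linalg.norm(g),np.degrees(np.arctan2(g[1],g[0])))
a=onz(c,262,116,.048)[:2]; b=onz(c,260,150,.048)[:2]; a2=a-C
print("tip",np.linalg.norm(a2),np.degrees(np.arctan2(a2[1],a2[0])),"axis dir",np.degrees(np.arctan2(*(a-b)[::-1])))
t=[onz(c,*p,.088)[:2]-C for p in ((259,152),(258,215))]; print("bar ends",t)
E
```

```text
[254 115  14  36 332] [260.7 129. ]
[256 160   6  30 139] [258.3 174.5]
C [ 0.54960854 -0.10672846] [-0.00012851 -0.00012751 -0.00012604]
ports [160.13398798 -78.8488817   40.24662157]
green 0.07497321444746817 106.42043163751254
tip 0.0545580735045357 176.64277748088787 axis dir 176.7563652758852
bar ends [array([-0.02839625,  0.00068866]), array([ 2.32495900e-02, -7.16456017e-05])]
```

```bash
python3 - <<'E'
from h import *
C=[.5495,-.1065]
robot.set_gripper(.05)
robot.move_pose([*C,.20],[180,0,177])
hit=robot.line_to([*C,.128],vel=.08,guard=15); print("hit",hit)
if not hit:
    robot.set_gripper(0.0); o=robot.observe(); print("w",o["gripper_width"],o["ft_force"],o["torque"],o["time"])
    q=np.array(o["q"]); 
    for k in (1,2,3):
        robot.goto_joints([*q[:5],q[5]+76.5*k/3])
    robot.pause(.2); o=robot.observe(); print(o["tcp_rot"],o["tool_pos"],o["gripper_width"],o["ft_force"],o["time"])
    robot.set_gripper(.05); robot.line_to([*C,.28],vel=.15)
    q=np.array(robot.observe()["q"])
    c=cal("wrist"); im=robot.grab_frame("wrist"); np.save("wc2.npy",c,allow_pickle=True); cv2.imwrite("pics/wrist2.png",im)
    cv2.imwrite("pics/top2.png",robot.grab_frame("top")); print(robot.observe()["time"])
E
```

```text
hit False
w 0.013103915423491382 [-0.56936119 -1.21172678  4.2044384 ] [-0.22251825  0.30593802  0.02014484] 5.5333
[1.79975676e+02 5.58454759e-02 1.00638371e+02] [ 0.54971202 -0.10686368  0.12857926] 0.013233221040708643 [-0.88722575 -1.0760688   1.89116923] 7.2333
8.9333
```

View pics/wrist2.png

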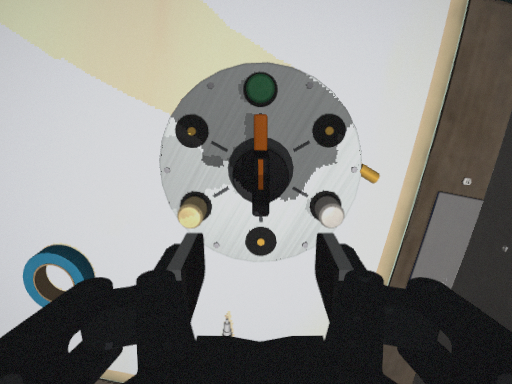

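The pointer at (261,115–150) now points straight at the green pot at (261,89). The gripper is open and clear. Handing in.

```bash
python3 - <<'E'
from h import *
c=np.load("wc2.npy",allow_pickle=True).item()
C=np.array([.5496,-.1067])
for n,p,z in (("green",(261,89),.048),("tip",(261,115),.048),("port opp",(261,242),.014)):
    d=onz(c,*p,z)[:2]-C; print(n,np.degrees(np.arctan2(d[1],d[0])).round(1))
o=robot.observe(); print(np.abs(o["qvel"]).max(),o["time"],o["ft_force"])
robot.job_done()
E
```

```text
green 99.8
tip 99.5
port opp -78.6
0.1526492101838489 8.9333 [-0.39542769  0.14034424  0.32078579]
the job is handed in; nothing more can be done
```

I turned the selector on the large aluminium station about 76.5° clockwise, the shorter way, so its pointer lines up with the green pot. Then I let go, raised the arm clear and handed the job in at 8.9 s of the 29 s allowed. I left the pink and the small aluminium stations alone.

- **Final check:** in the last wrist picture, the pointer is at 99.5° and the green pot at 99.8°, a difference of about 0.3° against the 10° allowed. The empty port opposite the pot puts it at about 101.4°, which agrees within 2°.
- **Forces:** the sensor read no more than about 4 N in the readings I printed, and the guarded descent did not trip. The fingers closed to 13.1 mm on the 14 mm bar.
- **Disagreements:** before the turn, the pot's top in the wrist view gave 106° and the scene camera gave 105°. The top camera and the three empty ports gave 100.5°, which I used and the last picture confirmed. The pointer's starting angle read 177° in the wrist view and about 180° in the top view.
- **Not checked:** I didn't measure the selector's speed directly. The arm was still settling very slightly (0.15 deg/s) when I handed in.

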